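# Load the blow-off box and set its air

### The job

Put all the loose grinder parts from the bench on the floor of the blow-off box, then shut the lid and swing the red hook across it until it rests in its catch. Turn the black pressure knob until its white pointer is at the red mark, and only then slide the clear guard fully home over the knob. Only when the box is hooked shut and the knob is guarded, swing the yellow air lever to the green mark; leave the two marks, the hammer, spray can, screwdriver and wrench where they are.

Things in the scene. Friction and masses are not known exactly. Their poses are not given: they have to be found in the camera images.
- blow_box: fixed grey blow-off box; origin on the bench under it; +x to its hinged back, front faces the robot. Tank cavity x -84 to +94 mm, y -119 to +119 mm, walls 6 mm, rim 110 mm and inner floor 55 mm above the bench (parts are set on this floor). In front of the tank a ledge, x -125 to -90 mm, also 110 mm high; a 250 mm wide box
- lid (a joint): blue-framed clear lid, 170 x 250 x 10 mm, hinge line along box y at box x +100 mm, 110 mm above the bench. rad: 0 = shut flat on the rim, 1.57 upright, starts 1.62 to 1.8 (leaning away from the robot). Stiff hinge (0.45 Nm), stays about where it is left. A bar handle stands 37 mm off its outer face at box y -90 to -10 mm, 165 mm from the hinge line; steel catch at y +85 mm
- lid_push (a point): point on the lid's outer face (upper face when shut), 155 mm from the hinge line, 10 mm above the lid's under face, at box y +30 mm: a free spot to push the lid shut; moves with the lid
- hook (a joint): red flat swivel hook, 88 mm long, on the box's front ledge; vertical pivot at box (-105, +85) mm. rad: 0 = lies along the ledge to the box's -y (starts 0 to 0.4); grows anticlockwise seen from above; 1.57 = points to the box's +x over the shut lid, in the steel catch on the lid (25 mm high, at box x -31 mm; end stop). Stays where it is left (0.04 Nm)
- hook_peg (a point): top centre of the hook's upright red finger peg: diameter 14 mm, 26 mm tall above the hook bar, 40 mm from the pivot, its top 157 mm above the bench; moves with the hook
- panel: the fixed aluminium air control unit, a box 120 (x) x 360 (y -195 to +165) mm with a flat deck 55 mm above the bench; origin under it on the bench, its front (-x) faces the robot
- knob (a joint): black round pressure knob with white pointer line, on the deck at panel (0, +15) mm, vertical axis. rad, grows clockwise seen from above, 0 to 4.5; at 0 the pointer stands 2.356 rad anticlockwise from the panel's +x. Grip part diameter 40 mm, 65 to 95 mm above the bench, over a skirt of diameter 54 mm. Turns with 0.06 Nm and stays
- knob_top (a point): centre of the knob's top face, on its axis, 95 mm above the bench
- pointer_tip (a point): tip of the knob's white pointer, 30 mm from the knob axis
- red_mark (a point): point of the red mark (a small red tab on the dial's edge), 30 mm from the knob axis: the pointer tip belongs here, 1.6 to 2.9 rad clockwise from the pointer's place at joint 0. A stiff clamped tab: leave it where it is
- guard (a joint): clear guard with orange edges: hood 96 (x) x 72 (y) mm, top 110 mm above the bench (orange ridge to 118 mm), closed at its +y end, open at its -y end, on rails. m: slides along the panel's -y; 0 = parked beside the knob (starts 0 to 0.01), 0.105 = fully home over the knob (end stop). About 2 N to slide
- guard_end (a point): middle of the outer side of the guard's closed end wall (at its panel +y end), 95 mm above the bench; the wall reaches from 58 to 110 mm above the bench and is 96 mm wide along the panel's x; pushed towards the panel's -y here; moves with the guard
- lever (a joint): yellow air lever, flat bar 78 mm long, vertical axis at panel (+35, -115) mm; sleeve 18 mm wide, 28 to 78 mm out, 86 to 100 mm above the bench. rad, grows clockwise seen from above: 0 = shut (starts 0 to 0.2), pointing to the panel's -x turned 0.96 rad towards its -y; 1.57 = fully open. Stays where it is left (0.12 Nm)
- lever_tip (a point): end of the lever, 78 mm from its axis
- green_mark (a point): the green mark's point (a small green tab on the quadrant), 78 mm from the lever axis: the lever's end belongs over it; 0.75 to 1.25 rad from shut. A stiff clamped tab: leave it where it is
- gear: loose grinder part: steel bevel gear, disc diameter 50 mm and 12 mm thick with a hub of diameter 22 mm up to 28 mm; origin at the centre of its underside, z up. About 0.14 kg. May be absent
- bearing: loose grinder part: ball bearing lying flat, diameter 40 mm, 14 mm thick; origin under its centre. About 0.07 kg. May be absent
- flange: loose grinder part: dark steel clamping flange, diameter 44 mm and 9 mm thick, hub of diameter 24 mm up to 16 mm; origin under its centre. About 0.08 kg. May be absent
- gearhead: loose grinder part: aluminium gear head casting, 60 (x) x 50 (y) x 26 mm with a round spigot (diameter 38 mm) up to 40 mm; origin under its centre. About 0.2 kg. May be absent
- cap: loose grinder part: yellow bearing cap, diameter 48 mm and 10 mm thick with a step of diameter 34 mm up to 22 mm; origin under its centre. About 0.09 kg. May be absent
- hammer: bystander: hammer lying on the bench behind the work; leave alone
- spray_can: bystander: spray can standing left of the box, diameter 58 mm, 190 mm tall; leave alone
- screwdriver: bystander: screwdriver lying behind the control unit; leave alone
- wrench: bystander: wrench lying left in front of the box; leave alone
There are look-alikes about, which are no part of the job. Leave any orange look-alike of the gear alone. Leave any turquoise look-alike of the bearing alone.

How it is judged:
By the outcome, as a careful person would: the job done as asked, in the order asked, and still so for the second after the job is handed in, with the robot touching nothing.
Of gear, bearing, flange, gearhead, cap only 2 to 4 are there at a start; the rules pass over those that are not, and their reading is None.
At some moment in a run one of gear, bearing, flange, gearhead, cap may be knocked a few centimetres aside while the robot is not near it.
It also fails if it takes over 208 s, if anything falls off the work surface, if the arm or the gripper's body presses on something with over 40 N, if the wrist force passes 120 N, or if a joint passes its speed limit or range.

### The arm

A 6-joint arm with a two-finger parallel gripper is mounted at the origin on the work surface. World frame = base frame: x ahead of the robot, y to its left, z up, the work surface at z = 0. Lengths are in m, angles in degrees, forces in N, time in s.
With the tool pointing down it reaches from about 0.425 to 0.95 m from the base axis. Payload 14.7 kg.
Tool frame: the origin (TCP) lies at the very end of the fingers, on their centre line; the grasp point (between the pads) lies 19 mm behind it; z points along the fingers, y is the line along which they close (so a half turn about z gives the same grasp; the last joint's range is limited). The gripper opens to 85 mm and grips with 20 to 120 N. Pads are 22 mm wide; open, the fingers measure 114 mm over their backs; the gripper's body (76 mm by 85 mm) begins 54 mm behind the grasp point. The pads swing forward as they close: fully open they stand 13 mm farther back than shut.
Start: joints at [-69.133, 27.513, 91.461, -0, 61.026, -2.67], TCP at [0.26, -0.596, 0.231] pointing down, gripper open.
Joint ranges: [-157.49, 157.49], [-46.99, 117.5], [13.45, 153.17], [-89.5, 269.5], [5.16, 153.95], [-167.48, 167.48]. Speed limits (degrees/s): [108.29, 108.29, 136.94, 172.46, 172.46, 172.46].

### API

Orientations are given as a 3x3 rotation matrix whose columns are the frame's x, y, z axes.
In Python, from bench import manip gives the robot as it stands.
- The arm moves only by the shell command python3 -m pendant 'ROWS' [OPENING]. ROWS is JSON, a list of rows, each a list of 2 entries, a list of its own where there are three numbers: the shift along the tool's x, y, z in cm, then the turn, a rotation vector about the tool's x, y, z in degrees. A call has 1 to 12 rows; each row shifts and turns the commanded pose from where the row before left it, along the tool's axes as they then stand; what a row does not reach is not made up. A row lasts 1/8 s, in which the tool goes at most 62.5 mm and 10.7 degrees, less where a joint would pass 70% of its speed; a pose out of reach is approached as far as the arm can. A call is refused whole if a number of a shift passes 6.25 or a number of a turn 10.7, either way. A call with a gripper value outside its range is refused whole. OPENING is the finger opening in cm, from 0 to 8.54, set as the call begins (- or left out, the last holds). The fingers move at their own pace and stop on an object; the grip force is fixed at half the most. Time passes only in rows, so rows that do not move let the fingers close. It gives the time, the measured TCP pose, the force, the opening and the grip force at its end, in the units of the state.
- manip.observe(): the state, without advancing time (a new reading comes with each control period).
- manip.capture(name): name is "side" or "top" or "wrist"; returns a dict with "color" (420x560x3 uint8, red, green, blue), "camera_matrix" (3x3 intrinsics, pixels), "distortion" ([k1, k2, p1, p2, k3] as OpenCV has them; the pictures are not rectified), "rvec" (rotation vector, rad) and "tvec" (3), from world to camera coordinates, as OpenCV has them. Camera axes: x right, y down, z forward; pixel columns grow to the right and rows downward; lengths in m; the calibration is good to about 2 mm. A picture is of the moment at which its call begins. There is no depth.
- manip.hand_in(): hands the job in; it is judged then, once.
The state is a dict: "time": time; "qpos": joint angles; "qvel": joint speeds; "tau": joint torques, N m; "ee_pos": TCP position; "tool_rot": TCP orientation; "force": force on the tool from outside, world axes, zero at the start; "wrist_torque": the same for the moment, N m; "grip_width": finger opening in m; "grip_force": force on a finger pad.
Only numpy, scipy, OpenCV 4.12 (cv2) and the standard library are available. Lean on these libraries where they do the work, as an engineer would, in place of code of your own. Each camera call takes 0.05 s, during which the arm holds its last target. There are 200 camera calls.

## Working session

There is one attempt and no reset: what is moved stays moved. The work goes in short steps, Python scripts to look and compute and a shell command to move; the robot and the scene stay as the last step left them, time stands still between calls to the robot, and variables do not carry over. Pictures are saved under pics/ and viewed, at most 14 in all, crops included, and the job is handed in when it is done.

```bash
ls; mkdir -p pics
cat > h.py <<'E'
import numpy as np, cv2, sys
from bench import manip
def cap(n,f=None):
    c=manip.capture(n)
    if f: cv2.imwrite('pics/'+f+'.png',c['color'][:,:,::-1])
    return c
def ray(c,uv):
    K=np.array(c['camera_matrix'],float);d=np.array(c['distortion'],float)
    R=cv2.Rodrigues(np.array(c['rvec'],float))[0];t=np.array(c['tvec'],float).ravel()
    p=cv2.undistortPoints(np.array([[uv]],float),K,d)[0,0]
    o=-R.T@t; v=R.T@np.array([p[0],p[1],1]); return o,v
def atz(c,uv,z):
    o,v=ray(c,uv); return o+v*(z-o[2])/v[2]
def proj(c,P):
    return cv2.projectPoints(np.array(P,float).reshape(-1,3),np.array(c['rvec'],float),np.array(c['tvec'],float),np.array(c['camera_matrix'],float),np.array(c['distortion'],float))[0].reshape(-1,2)
E
python3 - <<'E'
from h import *
import pickle
np.set_printoptions(precision=3,suppress=True)
for n in ['top','side','wrist']:
    c=cap(n,n+'0'); pickle.dump(c,open(n+'0.pkl','wb'))
    print(n,ray(c,(280,210)))
s=manip.observe();print(s['time'],s['ee_pos'],s['tool_rot'],s['grip_width'])
E
```

```text
pics
top (array([0.325, 0.056, 1.342]), array([ 0.173, -0.006, -0.985]))
side (array([ 0.403, -1.01 ,  0.786]), array([ 0.111,  0.833, -0.542]))
wrist (array([ 0.336, -0.563,  0.373]), array([-0.283, -0.145, -0.948]))
0.15 [ 0.26  -0.596  0.231] [[ 0.917  0.399 -0.   ]
 [ 0.399 -0.917  0.001]
 [ 0.    -0.001 -1.   ]] 0.08522638981265108
```

View pics/top0.png

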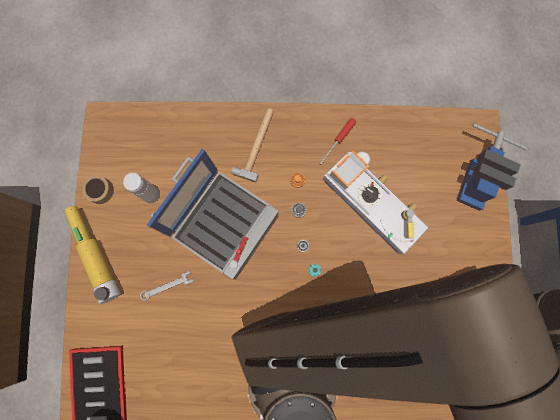

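View pics/side0.png

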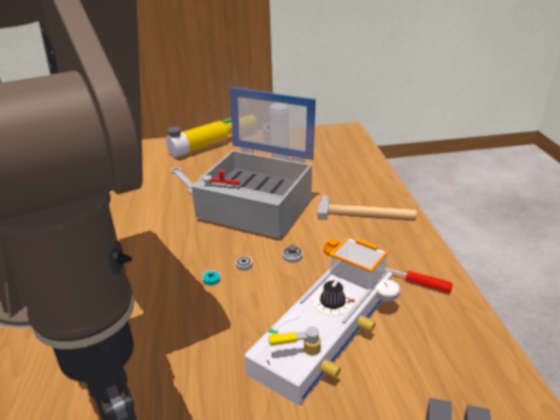

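Run:
```python
import cv2,numpy as np
t=cv2.imread('pics/top0.png');s=cv2.imread('pics/side0.png');
a=cv2.resize(t[165:285,280:440],(800,600),interpolation=cv2.INTER_CUBIC)
cv2.imwrite('pics/a.png',a)
a=cv2.resize(s[220:400,190:430],(800,600),interpolation=cv2.INTER_CUBIC)
cv2.imwrite('pics/b.png',a)
```

```text
(no output)
```

View pics/b.png

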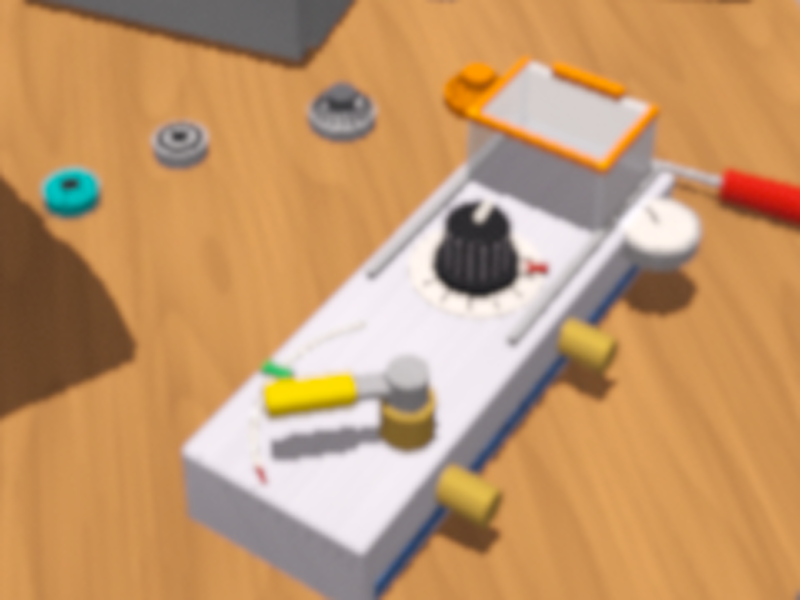

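View pics/wrist0.png

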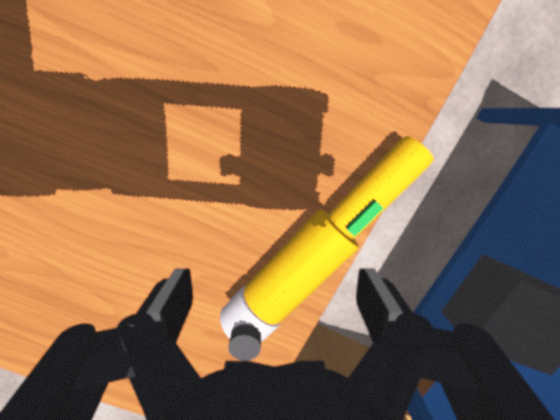

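Run:
```python
from h import *
import pickle
np.set_printoptions(precision=3,suppress=True)
c=pickle.load(open('top0.pkl','rb'))
s=pickle.load(open('side0.pkl','rb'))
def b(x,y,f=800/240): return (190+x/f,220+y/f)
for n,uv,us,z in [('gear',(298,210),b(342,115),.015),('bear',(303,246),b(180,143),.007),('turq',(315,270),b(70,190),.007),('knobtop',(371,189),b(478,212),.095),('pfront',(404,254),b(182,448),.055),('pfrontR',(428,229),b(368,555),.055),('boxFL',(233,278),(196,186),.11),('boxFR',(278,212),(197,0),.11)]:
    print(n,atz(c,uv,z),atz(s,us,z))
t=cv2.imread('pics/top0.png')
a=cv2.resize(t[145:285,145:285],(600,600),interpolation=cv2.INTER_CUBIC)
cv2.imwrite('pics/c.png',a)
a=cv2.resize(t[140:260,315:435],(600,600),interpolation=cv2.INTER_CUBIC)
cv2.imwrite('pics/d.png',a)
```

```text
gear [ 0.559 -0.012  0.015] [ 0.561 -0.026  0.015]
bear [ 0.441 -0.029  0.007] [ 0.443 -0.027  0.007]
turq [ 0.363 -0.068  0.007] [ 0.363 -0.064  0.007]
knobtop [ 0.616 -0.238  0.095] [ 0.609 -0.237  0.095]
pfront [ 0.414 -0.349  0.055] [ 0.418 -0.35   0.055]
pfrontR [ 0.495 -0.432  0.055] [ 0.504 -0.436  0.055]
boxFL [0.334 0.186 0.11 ] [0.345 0.184 0.11 ]
boxFR [0.536 0.055 0.11 ] [0.393 2.552 0.11 ]
```

View pics/c.png

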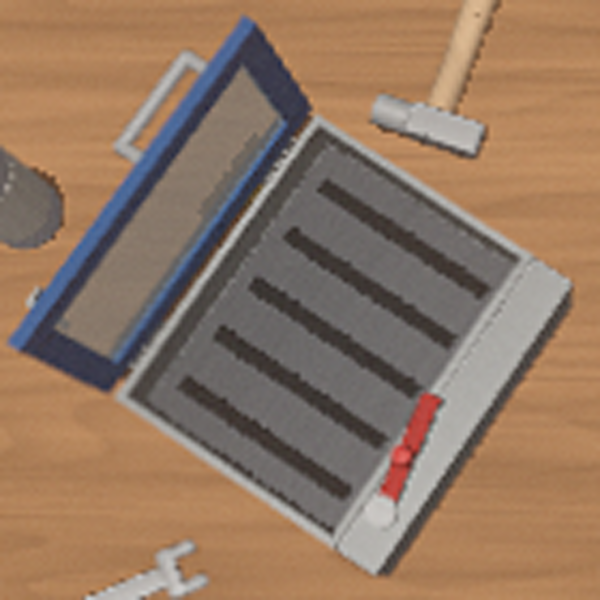

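View pics/d.png

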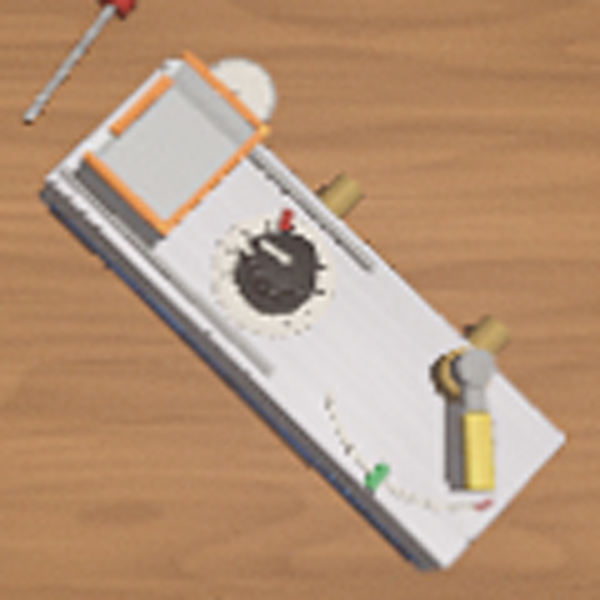

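```bash
cat > fit.py <<'E'
from h import *
import pickle
from scipy.optimize import least_squares
np.set_printoptions(precision=4,suppress=True)
c=pickle.load(open('top0.pkl','rb')); s=pickle.load(open('side0.pkl','rb'))
C=lambda x,y:(145+x*140/600-.5,145+y*140/600-.5)
D=lambda x,y:(315+x/5-.5,140+y/5-.5)
B=lambda x,y:(190+x*.3,220+y*.3)
def T(p,P): 
    P=np.atleast_2d(np.array(P,float));a=p[2];return np.c_[P[:,0]*np.cos(a)-P[:,1]*np.sin(a)+p[0],P[:,0]*np.sin(a)+P[:,1]*np.cos(a)+p[1],P[:,2]]
def fit(obs,p0):
    f=lambda p:np.ravel([proj(k,T(p,P))[0]-uv for k,P,uv in obs])
    r=least_squares(f,p0,loss='soft_l1'); print(r.x,np.rad2deg(r.x[2])); print(r.fun.reshape(-1,2)); return r.x
if __name__=='__main__':
    box=fit([(c,(-.125,.125,.11),C(378,574)),(c,(-.125,-.125,.11),C(571,280)),(c,(-.09,.125,.11),C(335,543)),(c,(-.09,-.125,.11),C(528,255)),(c,(.1,.125,.11),C(118,397)),(c,(.1,-.125,.11),C(318,118))],[.5,.15,.5])
    pan=fit([(c,(-.06,-.195,.055),D(440,568)),(c,(.06,-.195,.055),D(564,437)),(c,(-.06,.165,.055),D(47,188)),(c,(0,.015,.095),D(280,264)),(s,(-.06,-.195,.055),B(182,448)),(s,(.06,-.195,.055),B(368,555)),(s,(0,.015,.095),B(478,212))],[.6,-.23,.7])
    pickle.dump((box,pan),open('pose.pkl','wb'))
    inv=lambda p,w:(w-T(p,[0,0,w[2]])[0])@np.array([[np.cos(p[2]),-np.sin(p[2]),0],[np.sin(p[2]),np.cos(p[2]),0],[0,0,1]])
    print('pivot',inv(box,atz(c,C(382,510),.131)),'peg',inv(box,atz(c,C(401,452),.157)),'cap pivot->')
    K=np.array([0,.015])
    for n,k,uv,z in [('ptr',c,D(258,238),.095),('ptrS',s,B(487,203),.095),('red',c,D(284,226),.06),('redS',s,B(525,268),.06)]:
        q=inv(pan,atz(k,uv,z))[:2]-K; print(n,q,np.hypot(*q),np.rad2deg(np.arctan2(q[1],q[0])))
    L=np.array([.035,-.115])
    for n,k,uv,z in [('axis',c,D(474,368),.11),('tip',c,D(481,490),.1),('green',c,D(370,487),.06),('greenS',s,B(270,372),.06),('tipS',s,B(266,405),.093)]:
        q=inv(pan,atz(k,uv,z))[:2]-L; print(n,q,np.hypot(*q),np.rad2deg(np.arctan2(q[1],q[0])))
E
python3 fit.py
```

```text
[0.5046 0.226  1.0016] 57.390224781424244
[[-0.3392  0.2646]
 [ 0.6729 -0.0677]
 [ 0.0273  0.9851]
 [ 1.188  -0.4074]
 [-0.6852  0.1718]
 [-0.5294 -1.344 ]]
[ 0.5956 -0.25   -0.7619] -43.65463445471033
[[ 1.6857 -0.1177]
 [ 0.8454 -0.628 ]
 [-1.3645 -1.1421]
 [ 0.8915 -0.2848]
 [-0.0605 -0.2318]
 [-0.2845 -1.9329]
 [-0.9876  0.9779]]
pivot [-0.1051  0.0851  0.    ] peg [-0.0968  0.0452  0.    ] cap pivot->
ptr [-0.0001  0.0227] 0.022705957118939482 90.14090488860826
ptrS [0.0006 0.0137] 0.013696354268705314 87.54537007081377
red [0.0293 0.016 ] 0.033411468831764345 28.553476492961043
redS [0.03   0.0104] 0.031717788373436286 19.215462498857065
axis [-0.0057  0.0001] 0.005730780616904342 179.0925976693499
tip [-0.0569 -0.055 ] 0.07910675615269122 -135.94389684963767
green [-0.0935 -0.0083] 0.09384755589924688 -174.9258434842309
greenS [-0.0842 -0.0131] 0.0851697719363277 -171.1796444767968
tipS [-0.0524 -0.0585] 0.07853269817750941 -131.88689006395094
```

```bash
cat >> h.py <<'E'
from scipy.spatial.transform import Rotation as Ro
def go(P,yaw,note=''):
    """shift (tool cm) & turn about tool z (deg) from now to tool-down pose with x-axis at yaw deg"""
    s=manip.observe();R=np.array(s['tool_rot']);d=R.T@(np.array(P)-s['ee_pos'])*100
    y=np.deg2rad(yaw);Rt=np.array([[np.cos(y),np.sin(y),0],[np.sin(y),-np.cos(y),0],[0,0,-1]])
    rv=np.rad2deg(Ro.from_matrix(R.T@Rt).as_rotvec())
    print(note,'t',round(s['time'],2),'shift',d.round(2),'rot',rv.round(1),'| pos',np.round(s['ee_pos'],4),'q6',round(s['qpos'][5],1),'F',np.round(s['force'],1))
E
python3 -c "
from h import *
go([.53,-.05,.3],0)"
```

```text
t 0.15 shift [ 46.59 -39.23  -6.88] rot [-0.1  0.  23.5] | pos [ 0.2595 -0.5956  0.2308] q6 -2.7 F [ 0.1 -0.9 -0.8]
```

```bash
python3 -m pendant '[[[4.66,-3.92,-0.69],[0,0,0]],[[4.66,-3.92,-0.69],[0,0,0]],[[4.66,-3.92,-0.69],[0,0,0]],[[4.66,-3.92,-0.69],[0,0,0]],[[4.66,-3.92,-0.69],[0,0,0]],[[4.66,-3.92,-0.69],[0,0,0]],[[4.66,-3.92,-0.69],[0,0,0]],[[4.66,-3.92,-0.69],[0,0,0]],[[4.66,-3.92,-0.69],[0,0,0]],[[4.66,-3.92,-0.69],[0,0,0]],[[0,0,0],[0,0,10]],[[0,0,0],[0,0,10]]]'
python3 - <<'E'
from h import *
import pickle
ims=[]
for n in ['top','side','wrist']:
    c=cap(n); pickle.dump(c,open(n+'1.pkl','wb')); ims.append(c['color'][:,:,::-1])
w=np.vstack([np.hstack([cv2.resize(ims[0],(400,300)),cv2.resize(ims[1],(400,300))])])
cv2.imwrite('pics/e.png',np.vstack([np.hstack([cv2.resize(ims[2],(400,300)),w[:, 400:]]),np.hstack([w[:, :400],cv2.resize(ims[0][200:400,100:366],(400,300))])]))
go([.56,-.02,.3],0)
E
```

```text
time: 1.65
ee_pos: [0.5304, -0.0493, 0.3001]
tool_rot: [[0.998, 0.058, -0.0], [0.058, -0.998, 0.0], [-0.0, -0.0, -1.0]]
force: [-0.4, -0.3, 0.1]
grip_width: 0.0858
grip_force: 0.0
 t 1.8 shift [ 3.17 -2.83  0.01] rot [-0.   0.   3.7] | pos [ 0.5302 -0.0503  0.3001] q6 77.6 F [ 0.1 -0.2  0.5]
```

View pics/e.png

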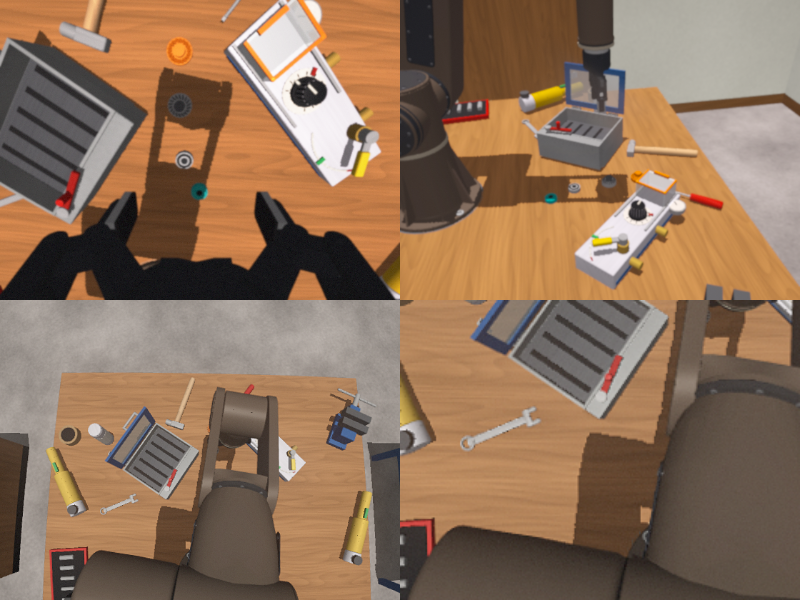

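Run:
```python
import pickle,cv2
c=pickle.load(open('wrist1.pkl','rb'))['color'][:,:,::-1]
a=cv2.resize(c[110:290,210:330],(400,600),interpolation=cv2.INTER_CUBIC)
b=cv2.resize(c[80:200,390:490],(400,480),interpolation=cv2.INTER_CUBIC)
import numpy as np
cv2.imwrite('pics/f.png',np.hstack([a,np.vstack([b,np.zeros((120,400,3),np.uint8)])]))
```

```text
(no output)
```

View pics/f.png

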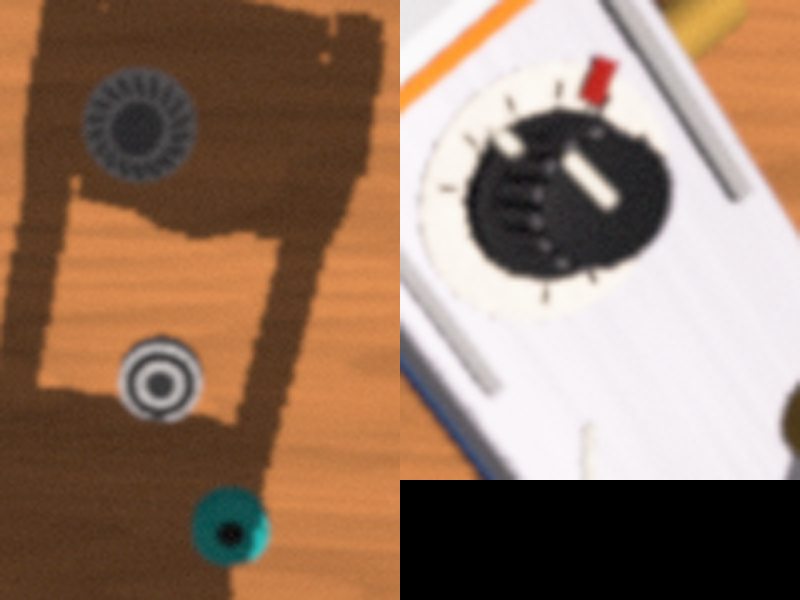

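Run:
```python
from h import *
from fit import T
import pickle
np.set_printoptions(precision=4,suppress=True)
w=pickle.load(open('wrist1.pkl','rb'));box,pan=pickle.load(open('pose.pkl','rb'))
A=lambda x,y:(210+x*.3-.5,110+y*.3-.5)
K=lambda x,y:(390+(x-400)/4-.5,80+y/4-.5)
g=atz(w,A(139,125),.008);print('gear',g,'bear',atz(w,A(160,381),.012),'turq',atz(w,A(230,525),.012))
print('gear width',np.linalg.norm(atz(w,A(85,125),.008)-atz(w,A(195,125),.008)), 'bear w',np.linalg.norm(atz(w,A(118,381),.014)-atz(w,A(203,381),.014)))
kt=T(pan,[0,.015,.095])[0]; print('knob',kt)
k=atz(w,K(597,190),.095); print('knob top wrist approx?',k)
for n,uv,z in [('ptr',K(501,132),.062),('red',K(596,104),.06)]:
    q=atz(w,uv,z)-kt; print(n,np.hypot(q[0],q[1]),np.rad2deg(np.arctan2(q[1],q[0])-pan[2]))
for n,P in [('g1',(0,-.05,.057)),('b',(0,.05,.057))]: print(n,T(box,P)[0])
go([g[0],g[1],.015],0)
```

```text
gear [ 0.5636 -0.0152  0.008 ] bear [ 0.4446 -0.0296  0.012 ] turq [ 0.3689 -0.068   0.012 ]
gear width 0.04866108734491527 bear w 0.04038717970276686
knob [ 0.6059 -0.2391  0.095 ]
knob top wrist approx? [ 0.6107 -0.2391  0.095 ]
ptr 0.025794808019775278 83.65538936395293
red 0.03317646728698273 20.33242340530479
g1 [0.5467 0.1991 0.057 ]
b [0.4625 0.253  0.057 ]
 t 1.8 shift [ 3.58 -3.29 28.51] rot [-0.   0.   3.7] | pos [ 0.5302 -0.0503  0.3001] q6 77.6 F [ 0.1 -0.2  0.5]
```

```bash
python3 -m pendant '[[[0.57,-0.55,4],[0,0,0]],[[0.57,-0.55,4],[0,0,0]],[[0.57,-0.55,4],[0,0,0]],[[0.57,-0.55,4],[0,0,0]],[[0.57,-0.55,4],[0,0,0]],[[0.57,-0.55,4],[0,0,0]],[[0,0,2],[0,0,0]],[[0,0,1.5],[0,0,0]],[[0,0,1],[0,0,0]],[[0,0,0],[0,0,0]]]' 8.5
python3 -m pendant '[[[0,0,0],[0,0,0]],[[0,0,0],[0,0,0]],[[0,0,0],[0,0,0]],[[0,0,0],[0,0,0]],[[0,0,0],[0,0,0]],[[0,0,0],[0,0,0]],[[0,0,0],[0,0,0]],[[0,0,0],[0,0,0]]]' 0.5
```

```text
time: 3.05
ee_pos: [0.5622, -0.0155, 0.0151]
tool_rot: [[0.998, 0.062, -0.0], [0.062, -0.998, 0.0], [-0.0, -0.0, -1.0]]
force: [-0.2, -0.5, 0.5]
grip_width: 0.0852
grip_force: 0.0
time: 4.05
ee_pos: [0.5626, -0.0154, 0.0159]
tool_rot: [[0.998, 0.062, 0.001], [0.062, -0.998, -0.0], [0.001, 0.0, -1.0]]
force: [-1.2, -0.4, 10.2]
grip_width: 0.0191
grip_force: 58.3
```

```bash
python3 -m pendant '[[[0,0,-2],[0,0,0]],[[0,0,-5],[0,0,0]],[[0,0,-5],[0,0,0]],[[0,0,-5],[0,0,0]],[[0,0,-5],[0,0,0]],[[0,0,0],[0,0,0]]]'
python3 -c "
from h import *
go([.546,.199,.22],3.6);go([.546,.199,.075],3.6)"
```

```text
time: 4.8
ee_pos: [0.5644, -0.0155, 0.2392]
tool_rot: [[0.998, 0.062, 0.007], [0.062, -0.998, -0.001], [0.007, 0.001, -1.0]]
force: [-0.2, 0.1, -1.6]
grip_width: 0.0192
grip_force: 58.9
 t 4.8 shift [ -0.52 -21.53   1.89] rot [ 0.1 -0.4 -0.1] | pos [ 0.5644 -0.0155  0.2392] q6 81.8 F [-0.2  0.1 -1.6]
 t 4.8 shift [ -0.62 -21.54  16.39] rot [ 0.1 -0.4 -0.1] | pos [ 0.5644 -0.0155  0.2392] q6 81.8 F [-0.2  0.1 -1.6]
```

```bash
python3 -m pendant '[[[-0.1,-4.3,0],[0,0,0]],[[-0.1,-4.3,0],[0,0,0]],[[-0.1,-4.3,0],[0,0,0]],[[-0.1,-4.3,0],[0,0,0]],[[-0.1,-4.3,0],[0,0,0]],[[0,0,4],[0,0,0]],[[0,0,4],[0,0,0]],[[0,0,4],[0,0,0]],[[0,0,2.5],[0,0,0]],[[0,0,1.5],[0,0,0]],[[0,0,0.2],[0,0,0]],[[0,0,0],[0,0,0]]]'
```

```text
time: 6.3
ee_pos: [0.5445, 0.199, 0.0738]
tool_rot: [[0.998, 0.062, 0.001], [0.062, -0.998, 0.0], [0.001, -0.0, -1.0]]
force: [0.1, 0.4, -1.0]
grip_width: 0.0196
grip_force: 59.1
```

Release, lift, look at the box and the bearing.

```bash
python3 -m pendant '[[[0,0,0],[0,0,0]],[[0,0,0],[0,0,0]],[[0,0,0],[0,0,0]],[[0,0,-1],[0,0,0]],[[0,0,-4],[0,0,0]],[[0,0,-4],[0,0,0]],[[0,0,-4],[0,0,0]],[[0,4,-4],[0,0,0]],[[0,5,0],[0,0,0]],[[-2,5,0],[0,0,0]],[[-2,4,0],[0,0,0]],[[0,0,0],[0,0,0]]]' 5
python3 - <<'E'
from h import *
import pickle
c=cap('wrist'); pickle.dump(c,open('wrist2.pkl','wb'))
print(proj(c,[[.4446,-.0296,.014],[.5445,.199,.06]]))
cv2.imwrite('pics/g.png',c['color'][:,:,::-1])
go([.443,-.029,.0],0)
E
```

```text
time: 7.8
ee_pos: [0.5142, 0.0145, 0.2441]
tool_rot: [[0.998, 0.059, 0.0], [0.059, -0.998, -0.0], [0.0, 0.0, -1.0]]
force: [0.2, -0.0, 0.3]
grip_width: 0.0502
grip_force: 0.0
[[302.13220925 230.82577118]
 [111.62557386 153.4606207 ]]
 t 7.85 shift [-7.48  4.03 24.41] rot [ 0.  -0.   3.4] | pos [0.515  0.0157 0.2441] q6 85.0 F [-0.6  0.  -0.1]
```

View pics/g.png

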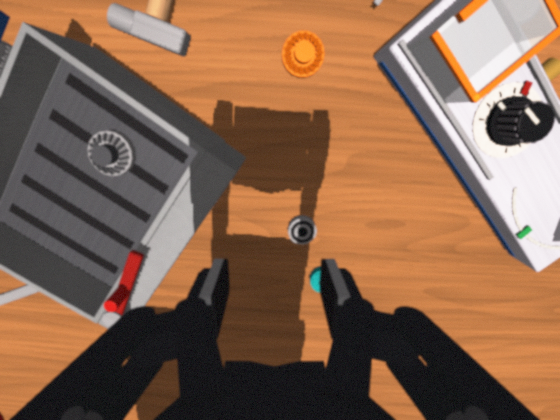

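```bash
python3 -m pendant '[[[-1.5,0.8,4],[0,0,0]],[[-1.5,0.8,4],[0,0,0]],[[-1.5,0.8,4],[0,0,0]],[[-1.5,0.8,4],[0,0,0]],[[-1.4,0.8,4],[0,0,0]],[[0,0,2],[0,0,0]],[[0,0,1.5],[0,0,0]],[[0,0,0.8],[0,0,0]],[[0,0,0],[0,0,0]]]' 8.5
python3 -m pendant '[[[0,0,0],[0,0,0]],[[0,0,0],[0,0,0]],[[0,0,0],[0,0,0]],[[0,0,0],[0,0,0]],[[0,0,0],[0,0,0]],[[0,0,0],[0,0,0]],[[0,0,0],[0,0,0]]]' 2.5
python3 -m pendant '[[[0,0,-2],[0,0,0]],[[0,0,-5],[0,0,0]],[[0,0,-5],[0,0,0]],[[0,0,-5],[0,0,0]],[[0,0,-5],[0,0,0]],[[0,0,0],[0,0,0]]]'
python3 -c "
from h import *
go([.463,.253,.22],3.6);go([.463,.253,.06],3.6)"
```

```text
time: 8.98
ee_pos: [0.4442, -0.0273, 0.0001]
tool_rot: [[0.998, 0.062, -0.0], [0.062, -0.998, 0.0], [-0.0, -0.0, -1.0]]
force: [0.0, -1.0, 0.3]
grip_width: 0.0848
grip_force: 0.0
time: 9.85
ee_pos: [0.4443, -0.0277, 0.0011]
tool_rot: [[0.998, 0.062, 0.001], [0.062, -0.998, -0.0], [0.001, 0.0, -1.0]]
force: [-2.6, 2.0, 18.7]
grip_width: 0.0378
grip_force: 57.9
time: 10.6
ee_pos: [0.4459, -0.028, 0.2239]
tool_rot: [[0.998, 0.062, 0.007], [0.062, -0.998, -0.001], [0.007, 0.001, -1.0]]
force: [-0.6, 0.2, -0.7]
grip_width: 0.0377
grip_force: 60.7
 t 10.6 shift [  3.44 -27.94   0.38] rot [ 0.1 -0.4 -0.1] | pos [ 0.4459 -0.028   0.2239] q6 79.0 F [-0.6  0.2 -0.7]
 t 10.6 shift [  3.33 -27.96  16.38] rot [ 0.1 -0.4 -0.1] | pos [ 0.4459 -0.028   0.2239] q6 79.0 F [-0.6  0.2 -0.7]
```

```bash
python3 -m pendant '[[[0.55,-4.6,0],[0,0,0]],[[0.55,-4.7,0],[0,0,0]],[[0.6,-4.7,0],[0,0,0]],[[0.6,-4.7,0],[0,0,0]],[[0.6,-4.7,0],[0,0,0]],[[0.6,-4.6,2],[0,0,0]],[[0,0,4],[0,0,0]],[[0,0,4],[0,0,0]],[[0,0,4],[0,0,0]],[[0,0,1.5],[0,0,0]],[[0,0,1],[0,0,0]],[[0,0,0],[0,0,0]]]'
python3 -m pendant '[[[0,0,0],[0,0,0]],[[0,0,0],[0,0,0]],[[0,0,0],[0,0,0]],[[0,0,-1],[0,0,0]],[[0,0,-4],[0,0,0]],[[0,0,-5],[0,0,0]],[[0,0,-5],[0,0,0]],[[0,0,-5],[0,0,0]],[[0,0,0],[0,0,0]]]' 5.5
python3 - <<'E'
from h import *
import pickle
a=[]
for n in ['side','top','wrist']:
    c=cap(n); pickle.dump(c,open(n+'3.pkl','wb')); a.append(c['color'][:,:,::-1])
cv2.imwrite('pics/h.png',np.vstack([np.hstack([cv2.resize(a[0],(400,300)),cv2.resize(a[1],(400,300))]),np.hstack([cv2.resize(a[2],(400,300)),cv2.resize(a[0][70:220,130:330],(400,300))])]))
E
```

```text
time: 12.1
ee_pos: [0.4617, 0.2539, 0.0555]
tool_rot: [[0.998, 0.062, 0.0], [0.062, -0.998, 0.0], [0.0, -0.0, -1.0]]
force: [0.5, -0.4, -1.0]
grip_width: 0.0372
grip_force: 68.3
time: 13.22
ee_pos: [0.4634, 0.2548, 0.2599]
tool_rot: [[0.998, 0.062, 0.007], [0.062, -0.998, 0.003], [0.007, -0.003, -1.0]]
force: [0.4, 0.4, -0.2]
grip_width: 0.0556
grip_force: 0.0
```

View pics/h.png

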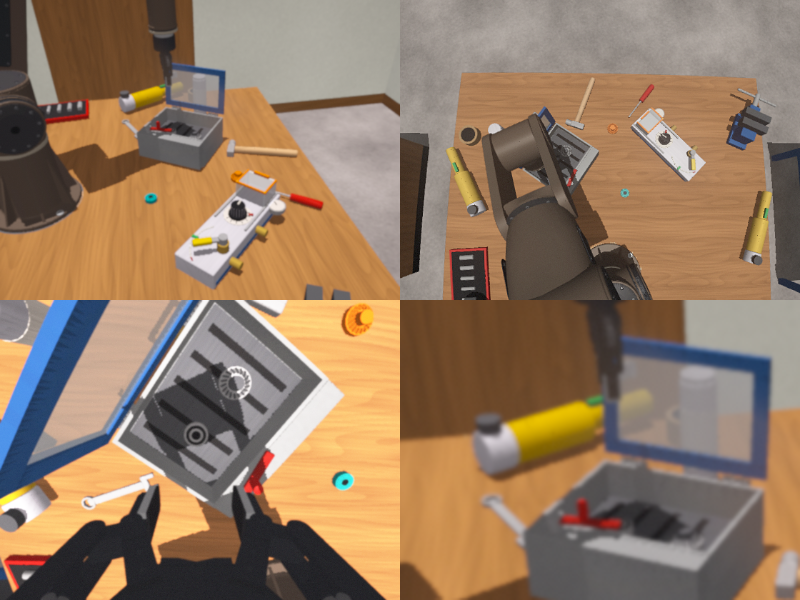

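```bash
cat >> h.py <<'E'
import pickle
def T(p,P):
    P=np.array(P,float);a=p[2];return np.array([P[0]*np.cos(a)-P[1]*np.sin(a)+p[0],P[0]*np.sin(a)+P[1]*np.cos(a)+p[1],P[2]])
def inv(p,w):
    a=p[2];d=np.array(w,float);x,y=d[0]-p[0],d[1]-p[1];return np.array([x*np.cos(a)+y*np.sin(a),-x*np.sin(a)+y*np.cos(a),d[2]])
import os
box,pan=pickle.load(open('pose.pkl','rb'))
E
python3 - <<'E'
from h import *
from scipy.optimize import least_squares
np.set_printoptions(precision=4,suppress=True)
c=pickle.load(open('top0.pkl','rb'));s=pickle.load(open('side0.pkl','rb'))
C=lambda x,y:(145+x*140/600-.5,145+y*140/600-.5)
def lp(t,r,y,h): return T(box,[.1-r*np.cos(t)+h*np.sin(t),y,.11+r*np.sin(t)+h*np.cos(t)])
for nm,o in [('c',[(c,.125,C(10,343)),(c,-.125,C(250,17))]),('s',[(s,.125,(231,91)),(s,-.125,(315,97))])]:
    r=least_squares(lambda t:np.ravel([proj(k,lp(t[0],.17,y,.005))[0]-uv for k,y,uv in o]),[1.7]);print(nm,r.x,r.fun)
print('can top',atz(c,(134,182),.19), inv(box,atz(c,(134,182),.19)))
go(T(box,[0,.04,.34]),np.rad2deg(box[2]))
print(np.rad2deg(box[2]))
E
python3 -m pendant '[[[0,0,-2],[0,0,-10.7]],[[0,0,-2],[0,0,-10.7]],[[0,0,-2],[0,0,-10.7]],[[0,0,-2],[0,0,-10.7]],[[0,0,0],[0,0,-10.7]],[[0,0,0],[0,0,0]]]' 0
python3 -c "
from h import *
go(T(box,[.175,.04,.34]),57.4);print(inv(box,manip.observe()['ee_pos']))"
```

```text
c [1.697] [ 0.4922  0.4435 -1.1708  0.6311]
s [1.7033] [1.3465 0.0683 1.4042 5.7126]
can top [0.6051 0.4768 0.19  ] [0.2654 0.0505 0.19  ]
 t 13.38 shift [ 0.94  0.67 -8.49] rot [ -0.    0.  -53.9] | pos [0.4611 0.2537 0.2551] q6 112.0 F [ 0.4 -0.1  0.1]
57.390224781424244
time: 14.12
ee_pos: [0.4611, 0.2537, 0.3342]
tool_rot: [[0.545, 0.839, -0.002], [0.839, -0.545, -0.001], [-0.002, -0.001, -1.0]]
force: [0.3, 0.7, -0.4]
grip_width: -0.0004
grip_force: 0.0
 t 14.12 shift [17.52  1.03 -0.61] rot [-0.1  0.1 -0.4] | pos [0.4611 0.2537 0.3342] q6 58.5 F [ 0.3  0.7 -0.4]
[-1.73505679e-04  5.15399710e-02  3.34183526e-01]
```

```bash
python3 -m pendant '[[[4.4,0.3,-0.2],[0,0,0]],[[4.4,0.3,-0.2],[0,0,0]],[[4.4,0.2,-0.2],[0,0,0]],[[4.3,0.2,0],[0,0,0]],[[0,0,0],[0,0,0]],[[0,0,4],[0,0,0]],[[0,0,4],[0,0,0]],[[0,0,2.5],[0,0,0]],[[0,0,0],[0,0,0]]]' 0
python3 -c "
from h import *
print(inv(box,manip.observe()['ee_pos']))
go(T(box,[.121,.04,.235]),57.4)"
```

```text
time: 15.25
ee_pos: [0.5635, 0.3939, 0.2337]
tool_rot: [[0.547, 0.837, -0.004], [0.837, -0.547, -0.003], [-0.005, -0.002, -1.0]]
force: [0.5, 0.2, 1.7]
grip_width: -0.0001
grip_force: 0.0
[0.17317783 0.04081878 0.23367708]
 t 15.25 shift [-5.22  0.13 -0.11] rot [-0.1  0.3 -0.6] | pos [0.5635 0.3939 0.2337] q6 65.6 F [0.5 0.2 1.7]
```

```bash
python3 -m pendant '[[[-2.6,0,-0.4],[0,0,0]],[[-2.6,0,-0.4],[0,0,0]],[[-2.6,0,-0.3],[0,0,0]],[[-2.7,0,0],[0,0,0]],[[-2,0,0.7],[0,0,0]],[[-1.9,0,0.9],[0,0,0]],[[-1.6,0,1.5],[0,0,0]],[[-1.6,0,1.5],[0,0,0]],[[-1.1,0,1.9],[0,0,0]],[[-1.1,0,1.9],[0,0,0]],[[0,0,0],[0,0,0]]]'
python3 -c "
from h import *
print(inv(box,manip.observe()['ee_pos']))
cap('side','i')
go(T(box,[-.034,.04,.118]),57.4)"
```

```text
time: 16.62
ee_pos: [0.4568, 0.2285, 0.1634]
tool_rot: [[0.546, 0.838, -0.001], [0.838, -0.546, -0.001], [-0.001, -0.001, -1.0]]
force: [-0.2, 0.8, 1.4]
grip_width: -0.0
grip_force: 0.0
[-0.02367848  0.04155691  0.16343484]
 t 16.68 shift [-1.14  0.13  4.61] rot [ 0.  -0.  -0.5] | pos [0.4577 0.2292 0.1641] q6 56.3 F [ 1.1 -0.1  0.3]
```

View pics/i.png

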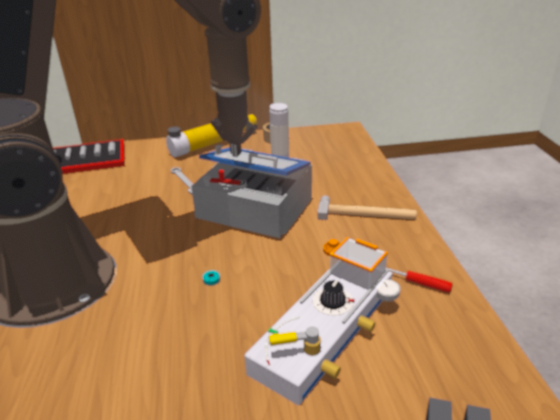

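```bash
python3 -m pendant '[[[-0.4,0,1.5],[0,0,0]],[[-0.3,0,1.3],[0,0,0]],[[-0.2,0,1],[0,0,0]],[[0,0,0.5],[0,0,0]],[[0,0,0.3],[0,0,0]],[[0,0,0.1],[0,0,0]],[[0,0,0],[0,0,0]]]'
```

```text
time: 17.55
ee_pos: [0.4526, 0.2216, 0.1194]
tool_rot: [[0.544, 0.839, 0.001], [0.839, -0.544, 0.0], [0.001, 0.001, -1.0]]
force: [-19.4, -10.7, 77.0]
grip_width: 0.0002
grip_force: 38.3
```

```bash
python3 -m pendant '[[[0,0,-2],[0,0,0]],[[0,0,-4],[0,0,10]],[[0,0,-4],[0,0,10]],[[0,0,0],[0,0,10]],[[0,0,0],[0,0,10]],[[0,0,0],[0,0,10]],[[0,0,0],[0,0,10]],[[0,0,0],[0,0,10]],[[0,0,0],[0,0,8.5]],[[0,0,0],[0,0,0]]]' 2.4
python3 - <<'E'
from h import *
p=T(box,[-.0968,.0452,.138]); go(p,-21.1)
c=cap('wrist','j'); print(proj(c,[p+[0,0,.019]]))
c=cap('side','j2')
E
```

```text
time: 18.8
ee_pos: [0.4525, 0.2217, 0.2163]
tool_rot: [[0.931, -0.365, -0.0], [-0.365, -0.931, -0.0], [-0.0, 0.0, -1.0]]
force: [0.4, 0.6, -0.8]
grip_width: 0.0239
grip_force: 0.0
 t 18.8 shift [-1.62  6.31  7.83] rot [ 0.   0.  -0.3] | pos [0.4525 0.2217 0.2163] q6 134.1 F [ 0.4  0.6 -0.8]
[[354.79248343 249.58191867]]
```

View pics/j.png

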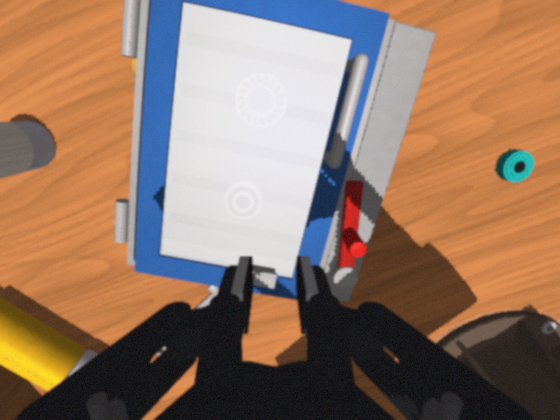

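Run:
```python
from h import *
c=cap('wrist'); print(inv(box,atz(c,(358,248),.157)),'tank? pivot',inv(box,atz(c,(344,276),.135)))
go(np.r_[atz(c,(358,248),.157)[:2],.138],-21.1)
```

```text
[-0.09886867  0.04319872  0.157     ] tank? pivot [-0.10368487  0.08108599  0.135     ]
 t 18.95 shift [-1.49  6.55  7.83] rot [ 0.   0.  -0.2] | pos [0.4525 0.2217 0.2163] q6 133.9 F [ 1.  -0.5  0.7]
```

```bash
python3 -m pendant '[[[-0.5,2.2,0],[0,0,0]],[[-0.5,2.2,0],[0,0,0]],[[-0.55,2.05,0],[0,0,0]],[[0,0,3],[0,0,0]],[[0,0,3],[0,0,0]],[[0,0,1.2],[0,0,0]],[[0,0,0.6],[0,0,0]],[[0,0,0],[0,0,0]]]' 2.4
python3 -m pendant '[[[-0.06,-0.69,0],[0,0,-10]],[[-0.06,-0.69,0],[0,0,-10]],[[-0.06,-0.69,0],[0,0,-10]],[[-0.06,-0.69,0],[0,0,-10]],[[-0.06,-0.69,0],[0,0,-10]],[[-0.06,-0.69,0],[0,0,-10]],[[-0.06,-0.69,0],[0,0,-10]],[[0,0,0],[0,0,0]]]'
python3 -c "
from h import *
print(inv(box,manip.observe()['ee_pos']))
cap('wrist','k')"
```

```text
time: 19.95
ee_pos: [0.4147, 0.1673, 0.1386]
tool_rot: [[0.931, -0.366, 0.0], [-0.366, -0.931, 0.0], [0.0, -0.0, -1.0]]
force: [-0.6, -0.3, 1.4]
grip_width: 0.0239
grip_force: 0.0
time: 20.95
ee_pos: [0.4042, 0.212, 0.1391]
tool_rot: [[0.662, 0.749, 0.001], [0.749, -0.662, 0.001], [0.001, 0.001, -1.0]]
force: [0.8, 0.3, -0.1]
grip_width: 0.024
grip_force: 0.0
[-0.06589798  0.0769852   0.13909463]
```

View pics/k.png

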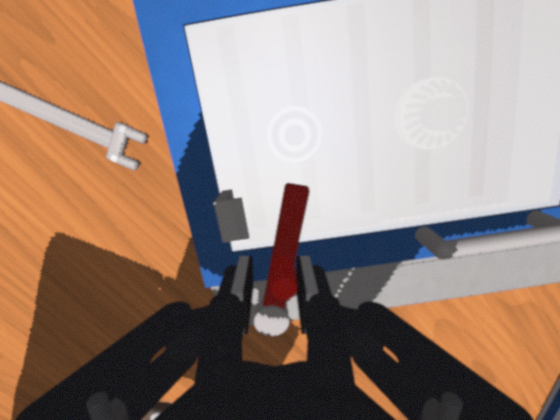

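```bash
python3 -m pendant '[[[-0.03,-0.35,0],[0,0,-4.5]],[[-0.02,-0.35,0],[0,0,-4.4]],[[0,-0.2,0],[0,0,0]],[[0,0,0],[0,0,0]]]'; for i in 1; do python3 -m pendant '[[[0,-0.2,0],[0,0,0]],[[0,0,0],[0,0,0]]]'; done;python3 -m pendant '[[[0,-0.15,0],[0,0,0]],[[0,0,0],[0,0,0]]]'; python3 -c "
from h import *
print(inv(box,manip.observe()['ee_pos']))"
```

```text
time: 21.5
ee_pos: [0.3966, 0.2167, 0.1385]
tool_rot: [[0.541, 0.841, 0.0], [0.841, -0.541, 0.0], [0.0, 0.0, -1.0]]
force: [1.7, 0.5, 1.4]
grip_width: 0.0239
grip_force: 0.4
time: 21.75
ee_pos: [0.3947, 0.2178, 0.1383]
tool_rot: [[0.539, 0.842, -0.0], [0.842, -0.539, -0.0], [-0.0, -0.0, -1.0]]
force: [1.2, -0.2, -0.0]
grip_width: 0.024
grip_force: 0.4
time: 22.0
ee_pos: [0.3933, 0.2186, 0.1383]
tool_rot: [[0.538, 0.843, -0.0], [0.843, -0.538, -0.0], [-0.0, -0.0, -1.0]]
force: [1.2, 0.0, -0.9]
grip_width: 0.0239
grip_force: 0.3
[-0.06625305  0.08972053  0.13825395]
```

```bash
for k in 1; do python3 -m pendant '[[[0,-0.15,0],[0,0,0]],[[0,0,0],[0,0,0]]]' | grep -E 'force'; python3 -m pendant '[[[0,-0.15,0],[0,0,0]],[[0,0,0],[0,0,0]]]'| grep -E 'force';python3 -m pendant '[[[0,-0.15,0],[0,0,0]],[[0,0,0],[0,0,0]]]'| grep -E 'force'; done; python3 -c "
from h import *
print(inv(box,manip.observe()['ee_pos']))"
```

```text
force: [6.6, -7.6, -2.3]
grip_force: 4.6
force: [15.1, -17.1, -3.9]
grip_force: 10.4
force: [21.8, -25.4, -6.7]
grip_force: 16.4
[-0.06586157  0.0914557   0.13848379]
```

```bash
python3 -m pendant '[[[0,0.7,0],[0,0,0]],[[0,0.2,0],[0,0,0]],[[0,0,-2],[0,0,0]],[[0,0,-4],[0,0,0]],[[0,0,-4],[0,0,10]],[[0,0,0],[0,0,10]],[[0,0,0],[0,0,10]],[[0,0,0],[0,0,7.5]],[[0,0,0],[0,0,0]]]' 2.4
python3 - <<'E'
from h import *
print(inv(box,manip.observe()['ee_pos']))
go([.578,-.249,.22],20)
E
```

```text
time: 23.88
ee_pos: [0.3969, 0.2162, 0.2382]
tool_rot: [[0.94, 0.342, -0.001], [0.342, -0.94, -0.0], [-0.001, -0.0, -1.0]]
force: [-0.1, 0.8, -0.4]
grip_width: 0.0239
grip_force: 0.0
[-0.0663269   0.08544596  0.23821485]
 t 23.88 shift [ 1.13 49.91  1.81] rot [-0.  0. -0.] | pos [0.3969 0.2162 0.2382] q6 94.7 F [-0.1  0.8 -0.4]
```

```bash
python3 -c "
from h import *
pickle.dump(cap('wrist'),open('hook.pkl','wb'))"
python3 -m pendant '[[[0.1,5.6,0],[0,0,0]],[[0.1,5.6,0],[0,0,0]],[[0.1,5.6,0],[0,0,0]],[[0.1,5.6,0],[0,0,0]],[[0.1,5.5,0],[0,0,0]],[[0.1,5.5,0],[0,0,0]],[[0.1,5.5,0.5],[0,0,0]],[[0.2,5.5,0.5],[0,0,0]],[[0.2,5.5,0.8],[0,0,0]],[[0,0,0],[0,0,0]],[[0,0,0],[0,0,0]]]' 5.6
cat > knob.py <<'E'
from h import *
np.set_printoptions(precision=4,suppress=True)
def ang(d): return np.rad2deg(np.arctan2(d[1],d[0])-pan[2])
def meas(c,kt):
    im=c['color'].astype(int); r,g,b=im[...,0],im[...,1],im[...,2]
    H,W=r.shape; yy,xx=np.mgrid[:H,:W]
    # map all pixels in neighbourhood to planes
    uv0=proj(c,[kt])[0]
    roi=(abs(xx-uv0[0])<70)&(abs(yy-uv0[1])<70)
    def plane(m,z):
        return np.array([atz(c,(x,y),z)[:2] for y,x in zip(*np.nonzero(m))])
    dark=roi&(im.max(2)<75)
    top=plane(dark,.09); q=top[np.hypot(*(top-kt[:2]).T)<.04]
    red=roi&(r>130)&(g<80)&(b<80)
    R=plane(red,.058); R=R[np.hypot(*(R-kt[:2]).T)<.06]
    white=roi&(im.min(2)>140)
    Wp=plane(white,.095); Wp=Wp[np.hypot(*(Wp-kt[:2]).T)<.017]
    print('uv',uv0,'dark mean off',(q.mean(0)-kt[:2]),'n red',len(R),'n white',len(Wp))
    return q,R,Wp
E
python3 - <<'E'
from knob import *
c=cap('wrist'); pickle.dump(c,open('kw.pkl','wb'))
kt=T(pan,[0,.015,.095])
q,R,Wp=meas(c,kt)
m=Wp.mean(0);u=np.linalg.svd(Wp-m)[2][0]; u*=np.sign(u@(m-kt[:2]))
print('white line mean off',m-kt[:2],'dir ang',ang(u),'mean ang',ang(m-kt[:2]))
d=R-kt[:2];rr=np.hypot(*d.T);print('red r',rr.min(),rr.max(),'ang mean',ang(d.mean(0)),'inner',ang(d[rr<rr.min()+.003].mean(0)))
u,v=proj(c,[kt])[0].astype(int)
a=cv2.resize(c['color'][max(v-60,0):v+60,u-60:u+60,::-1],(600,600),interpolation=cv2.INTER_CUBIC); cv2.imwrite('pics/l.png',a); print(u,v)
go([kt[0],kt[1],.07],20)
E
```

```text
time: 25.3
ee_pos: [0.5773, -0.2488, 0.2198]
tool_rot: [[0.94, 0.342, -0.001], [0.342, -0.94, 0.001], [-0.001, -0.001, -1.0]]
force: [0.1, 0.1, -0.9]
grip_width: 0.0561
grip_force: 0.0
uv [274.0923 172.3175] dark mean off [ 0.0056 -0.0037] n red 0 n white 0
white line mean off [nan nan] dir ang nan mean ang nan<stdin>:5: RuntimeWarning: Mean of empty slice.
  ret = um.true_divide(
Traceback (most recent call last):
ValueError: zero-size array to reduction operation minimum which has no identity
```

```bash
python3 - <<'E'
import re
s=open('knob.py').read()
s=s.replace("(r>130)&(g<80)&(b<80)","(r>60)&(r>2.2*g)&(r>2.2*b)").replace("im.min(2)>140","im.min(2)>WT").replace("im.max(2)<75","im.max(2)<DT")
s=s.replace("def meas(c,kt):","def meas(c,kt,WT=90,DT=40):")
open('knob.py','w').write(s)
E
python3 - <<'E'
from knob import *
c=pickle.load(open('kw.pkl','rb'));kt=T(pan,[0,.015,.095])
u,v=proj(c,[kt])[0].astype(int);g=c['color'].min(2)
print(g[v-36:v+37:4,u-40:u+41:4])
q,R,Wp=meas(c,kt)
d=R-kt[:2];rr=np.hypot(*d.T)
if len(R):print('red r',rr.min(),rr.max(),'ang mean',ang(d.mean(0)))
E
```

```text
[[110 114 111 112 113 114 110 110 112 105  97 114 109  97 103  77  19  36
  110 112 100]
 [108 113 112 113 110 111  90 107 112 106  80  71  73  91 110  54  18  83
  112 113 112]
 [105 110 113 112 111 110  92 107  94  24  13  10  19  25  30  83  94  85
  111 111 113]
 [108 110 111 108 110 109 108  53 103  55  26  38  26  34  13  12  75 111
  110 108 114]
 [108 109 114 106 106 111  63  13  56  47  29  19  23  34  36  33  24  94
  112 109 113]
 [114 111 110 107  76 101  22  22  73  97  19  17  12  19  16  36  21  45
  103  71 112]
 [110 110 108 106 109  80  18  32  26  99  64  11   5  18  18  22  33  20
  100 113 103]
 [113 116 111 110 110  59  31  23  25  43 102  37  16  21  15  18  27  24
   94 109 111]
 [106 108 108 111 109  56  24  19  14  15  83  94  20  16  19   8  21   8
   87 110 106]
 [ 88 114 110 110 111  70  40  11   9  19  19  97  48  17  13  15   9  39
   86  67 110]
 [ 81 103 110 109 110 103  18  12  19  13  20  20  16   8  17  10  15  38
  111 106 113]
 [ 80  83 112 111 112 110  57  25  15   9  22  11  20  17  15  14  24  92
  111 111 113]
 [ 93  80  99 111 111 105 105  28  16  13  18   7  12  16  14   9  64  81
  110 111 111]
 [207  85  83 109 109 110 110 109  56  10  22  17  13   8  23  81 106 105
  112 116 110]
 [231 174  82 101 113 111 114 108 109  94  58  47  46  64  81 110 113 111
  113 114 112]
 [158 233  87  85 110 112 112 109 104 109  91 112 110 112  95 108 108 112
  113 112 115]
 [ 80 226 187  81  98 107 111 106 111 110 110 108 114 112 111 111 114 112
  112 111 114]
 [ 70 151 239 147  83 113 110 107 108 113 111 112 110 111 109 112 114 114
  113 112 110]
 [ 76  76 216 230 134 121 110 110 109 109 111 111 112 113 111 110 115 112
  113 115 108]]
uv [274.0923 172.3175] dark mean off [ 0.005  -0.0044] n red 66 n white 63
red r 0.03382336222529329 0.04513672308265647 ang mean 23.849256011427244
```

```bash
cat > knob.py <<'E'
from h import *
np.set_printoptions(precision=4,suppress=True)
def ang(d): return np.rad2deg(np.arctan2(d[1],d[0])-pan[2])
def meas(c,WT=65,DT=60,zs=.063):
    im=c['color'].astype(int); r,g,b=im[...,0],im[...,1],im[...,2]
    k0=T(pan,[0,.015,.095]);u0,v0=proj(c,[k0])[0]
    yy,xx=np.mgrid[:420,:560]
    uv=np.c_[xx.ravel(),yy.ravel()].astype(float)
    K=np.array(c['camera_matrix'],float);n=cv2.undistortPoints(uv.reshape(-1,1,2),K,np.array(c['distortion'],float)).reshape(-1,2)
    Rm=cv2.Rodrigues(np.array(c['rvec'],float))[0];o=-Rm.T@np.ravel(c['tvec']);V=np.c_[n,np.ones(len(n))]@Rm
    pl=lambda z:(o+V*((z-o[2])/V[:,2])[:,None])[:,:2].reshape(420,560,2)
    P=pl(zs);near=np.hypot(*(P-k0[:2]).transpose(2,0,1))<.045
    m=((im.max(2)<DT)&near).astype(np.uint8)
    m=cv2.morphologyEx(m,cv2.MORPH_OPEN,np.ones((3,3),np.uint8))
    n_,lab,st,_=cv2.connectedComponentsWithStats(m); i=1+np.argmax(st[1:,4])
    pts=np.argwhere(lab==i)[:,::-1].astype(np.int32); hull=cv2.convexHull(pts)
    hp=np.array([P[y,x] for x,y in hull[:,0]])
    from scipy.optimize import least_squares
    f=least_squares(lambda p:np.hypot(*(hp-p[:2]).T)-p[2],[*k0[:2],.027],loss='soft_l1',f_scale=.001)
    ctr=f.x[:2]; print('skirt centre off',ctr-k0[:2],'r',f.x[2])
    fill=np.zeros((420,560),np.uint8);cv2.fillConvexPoly(fill,hull,1)
    Pt=pl(.095);wt=(fill>0)&(im.min(2)>WT)&(np.hypot(*(Pt-ctr).transpose(2,0,1))<.0185)
    W=Pt[wt];mw=W.mean(0);u=np.linalg.svd(W-mw)[2][0];u*=np.sign(u@(mw-ctr))
    print('pointer n',len(W),'dir',ang(u),'mean',ang(mw-ctr),'r',np.hypot(*(W-ctr).T).min(),np.hypot(*(W-ctr).T).max())
    Pr=pl(.06);rd=(r>60)&(r>2.2*g)&(r>2.2*b)&(np.hypot(*(Pr-ctr).transpose(2,0,1))<.055)
    d=Pr[rd]-ctr;rr=np.hypot(*d.T)
    print('red n',len(d),'r',rr.min(),rr.max(),'ang',ang(d.mean(0)),'inner',ang(d[rr<rr.min()+.003].mean(0)))
    return ctr
E
python3 - <<'E'
from knob import *
c=pickle.load(open('kw.pkl','rb'))
k=meas(c);k=meas(c,zs=.066)
go([*k,.07],20)
c=pickle.load(open('hook.pkl','rb'))
im=c['color'].astype(int);m=(im[...,0]>60)&(im[...,0]>2.5*im[...,1])&(im[...,0]>2.5*im[...,2])
P=np.array([inv(box,atz(c,(x,y),.131))[:2] for y,x in np.argwhere(m)]);P=P[(abs(P)<.16).all(1)]
m0=P.mean(0);u=np.linalg.svd(P-m0)[2][0];print('hook',len(P),m0,u,P.min(0),P.max(0))
E
```

```text
skirt centre off [ 0.0011 -0.0053] r 0.026359062441164177
pointer n 99 dir 97.58361023108039 mean 97.17189742742698 r 0.00019236087045043591 0.018386221035188336
red n 66 r 0.03146361712208311 0.04263697632428204 ang 31.332197819043518 inner 31.893149275660566
skirt centre off [ 0.0016 -0.0051] r 0.02609474792041746
pointer n 101 dir 97.64394528592815 mean 98.81167965996173 r 0.0004382927307565718 0.01829108655892198
red n 66 r 0.031028976042608587 0.04221287998212933 ang 30.818854157269893 inner 31.319068645311063
 t 25.35 shift [ 2.99  0.66 15.01] rot [-0.1  0.   0. ] | pos [ 0.5773 -0.2483  0.2201] q6 43.9 F [ 0.5  0.7 -0.3]
hook 1053 [-0.0596  0.084 ] [-0.9994  0.0336] [-0.0951  0.0773] [-0.0201  0.096 ]
```

```bash
python3 -m pendant '[[[1,0.22,2],[0,0,0]],[[1,0.22,3],[0,0,0]],[[1,0.22,3],[0,0,0]],[[0,0,3],[0,0,0]],[[0,0,2],[0,0,0]],[[0,0,1.2],[0,0,0]],[[0,0,0.6],[0,0,0]],[[0,0,0],[0,0,0]]]' 5.6
python3 -m pendant '[[[0,0,0],[0,0,0]],[[0,0,0],[0,0,0]],[[0,0,0],[0,0,0]],[[0,0,0],[0,0,0]],[[0,0,0],[0,0,0]]]' 3.6
```

```text
time: 26.35
ee_pos: [0.6084, -0.2452, 0.0726]
tool_rot: [[0.94, 0.341, 0.0], [0.341, -0.94, -0.0], [0.0, 0.0, -1.0]]
force: [-0.5, 0.5, -0.1]
grip_width: 0.0559
grip_force: 0.0
time: 26.98
ee_pos: [0.6079, -0.2438, 0.0734]
tool_rot: [[0.94, 0.341, -0.0], [0.341, -0.94, 0.001], [0.0, -0.002, -1.0]]
force: [-4.5, 14.1, 10.7]
grip_width: 0.0382
grip_force: 59.5
```

```bash
python3 -m pendant '[[[0,-0.15,0],[0,0,0]],[[0,0,0],[0,0,8]],[[0,0,0],[0,0,8]],[[0,0,0],[0,0,8]],[[0,0,0],[0,0,8]],[[0,0,0],[0,0,8]],[[0,0,0],[0,0,8]],[[0,0,0],[0,0,8]],[[0,0,0],[0,0,8]],[[0,0,0],[0,0,2]],[[0,0,0],[0,0,0]],[[0,0,0],[0,0,0]]]'
python3 -m pendant '[[[0,0,0],[0,0,0]],[[0,0,0],[0,0,0]],[[0,0,0],[0,0,0]],[[0,0,-3],[0,0,0]],[[0,0,-4],[0,0,0]],[[-1,0,-4],[0,0,0]],[[-1,0,-4],[0,0,0]],[[-1,0,0],[0,0,0]],[[0,0,0],[0,0,0]]]' 5.6
python3 - <<'E'
from knob import *
for n in (0,1):
    c=cap('wrist');pickle.dump(c,open('kw2.pkl','wb'))
    k=meas(c)
print(k)
E
```

```text
time: 28.48
ee_pos: [0.6075, -0.244, 0.0735]
tool_rot: [[0.694, -0.72, 0.0], [-0.72, -0.694, -0.0], [0.0, 0.0, -1.0]]
force: [-4.6, 0.2, 6.9]
grip_width: 0.0383
grip_force: 59.9
time: 29.6
ee_pos: [0.5863, -0.2216, 0.2219]
tool_rot: [[0.694, -0.72, -0.001], [-0.72, -0.694, 0.0], [-0.001, 0.0, -1.0]]
force: [0.7, -0.4, -0.1]
grip_width: 0.0561
grip_force: 0.0
skirt centre off [ 0.0012 -0.0051] r 0.02638565373962663
pointer n 100 dir 30.635018125071557 mean 31.055675661921438 r 0.00043679549084924116 0.01845172241719573
red n 63 r 0.03176034286889039 0.043017032796920374 ang 30.195105169527515 inner 30.099139091431585
skirt centre off [ 0.0011 -0.0051] r 0.026388768828869605
pointer n 97 dir 31.70421469738666 mean 31.29113166623413 r 0.0007702272249596452 0.018432714136833266
red n 63 r 0.0316009814080878 0.042872220698310745 ang 30.17713704243273 inner 30.029801354413397
[ 0.6071 -0.2442]
```

```bash
python3 -m pendant '[[[0,0,0],[0,0,-10.5]],[[0,0,0],[0,0,-10.5]],[[0,0,0],[0,0,-10.5]],[[0,0,0],[0,0,-10.5]],[[0,0,0],[0,0,-10.5]],[[0,0,0],[0,0,-10.5]],[[0,0,0],[0,0,-10.5]],[[0,0,0],[0,0,-10.5]],[[0,0,0],[0,0,-8.4]],[[0,0,0],[0,0,0]]]' 0
python3 - <<'E'
from h import *
pan=pan+np.array([.0012,-.0052,0]); pickle.dump((box,pan),open('pose.pkl','wb'))
c=cap('wrist');pickle.dump(c,open('gd.pkl','wb'))
im=c['color'].astype(int);m=(im[...,0]>70)&(im[...,0]>1.5*im[...,1])&(im[...,1]>1.8*im[...,2])
n,l,st,ce=cv2.connectedComponentsWithStats(m.astype(np.uint8))
for i in range(1,n):
    if st[i,4]>150: 
        P=np.array([inv(pan,atz(c,(x,y),.11))[:2] for y,x in np.argwhere(l==i)]); print(st[i,4],P.min(0).round(3),P.max(0).round(3))
go(T(pan,[0,.19,.16]),46.35); print(inv(pan,manip.observe()['ee_pos']))
E
```

```text
time: 30.95
ee_pos: [0.5867, -0.2222, 0.2211]
tool_rot: [[0.691, 0.723, -0.001], [0.723, -0.691, 0.001], [-0.001, -0.002, -1.0]]
force: [-0.4, 0.5, 0.3]
grip_width: 0.0002
grip_force: 0.0
699 [-0.111  0.168] [-0.074  0.182]
575 [-0.023  0.146] [0.03  0.157]
682 [0.034 0.078] [0.054 0.154]
493 [-0.047  0.082] [0.029 0.113]
 t 31.0 shift [17.32  2.94  6.12] rot [-0.1  0.  -0.2] | pos [ 0.5868 -0.2222  0.2213] q6 20.4 F [-0.3  0.3  0.1]
[-0.02999661  0.01689281  0.22132521]
```

```bash
python3 -m pendant '[[[4.3,0.75,0],[0,0,0]],[[4.3,0.75,0],[0,0,0]],[[4.3,0.7,0],[0,0,0]],[[4.4,0.7,0],[0,0,0]],[[0,0,4],[0,0,0]],[[0,0,4],[0,0,0]],[[0,0,4],[0,0,0]],[[0,0,2.2],[0,0,0]],[[0,0,0],[0,0,0]]]' 0
python3 -m pendant '[[[-2,0,0],[0,0,0]],[[-2,0,0],[0,0,0]],[[-2,0,0],[0,0,0]],[[-2,0,0],[0,0,0]],[[-2,0,0],[0,0,0]],[[-1,0,0],[0,0,0]],[[0,0,0],[0,0,0]]]'
python3 -c "
from h import *
print(inv(pan,manip.observe()['ee_pos']))"
```

```text
time: 32.12
ee_pos: [0.7264, -0.1169, 0.0786]
tool_rot: [[0.692, 0.722, -0.003], [0.722, -0.692, 0.001], [-0.002, -0.002, -1.0]]
force: [0.4, -0.1, 0.1]
grip_width: -0.0002
grip_force: 0.0
time: 33.0
ee_pos: [0.6508, -0.1973, 0.0802]
tool_rot: [[0.691, 0.723, -0.0], [0.723, -0.691, 0.0], [-0.0, -0.0, -1.0]]
force: [0.4, 0.8, -0.8]
grip_width: -0.0
grip_force: 0.0
[-0.00084634  0.07912934  0.08023501]
```

```bash
python3 -m pendant '[[[-0.8,0,0],[0,0,0]],[[-0.3,0,0],[0,0,0]],[[0,0,0],[0,0,0]]]' | grep force
python3 -m pendant '[[[-0.2,0,0],[0,0,0]],[[0,0,0],[0,0,0]]]' | grep force
python3 -m pendant '[[[-0.2,0,0],[0,0,0]],[[0,0,0],[0,0,0]]]' | grep force
python3 -c "
from h import *
print(inv(pan,manip.observe()['ee_pos']))"
```

```text
force: [-0.5, 0.1, 0.8]
grip_force: 0.0
force: [0.1, 0.3, 0.1]
grip_force: 0.4
force: [-0.1, 1.4, -0.1]
grip_force: 0.3
[-0.00102119  0.06488824  0.0802267 ]
```

```bash
for a in 1; do python3 -m pendant '[[[-0.2,0,0],[0,0,0]],[[0,0,0],[0,0,0]]]' | grep force
python3 -m pendant '[[[-0.2,0,0],[0,0,0]],[[0,0,0],[0,0,0]]]' | grep force
python3 -m pendant '[[[-0.15,0,0],[0,0,0]],[[0,0,0],[0,0,0]]]' | grep force
done
python3 -c "
from h import *
print(inv(pan,manip.observe()['ee_pos']))
c=cap('side');pickle.dump(c,open('gs.pkl','wb'))
im=c['color'].astype(int);m=(im[...,0]>150)&(im[...,0]>1.5*im[...,1])&(im[...,1]>2.5*im[...,2])
n,l,st,ce=cv2.connectedComponentsWithStats(m.astype(np.uint8))
for i in range(1,n):
    if st[i,4]>15:
        P=np.array([inv(pan,atz(c,(x,y),.11))[:2] for y,x in np.argwhere(l==i)]); print(st[i],P.min(0).round(3),P.max(0).round(3))
"
```

```text
force: [-0.2, 0.4, 0.1]
grip_force: 0.0
force: [8.6, 11.5, -2.7]
grip_force: 7.1
force: [15.2, 21.4, -4.2]
grip_force: 12.6
[-0.00081202  0.06242057  0.08047515]
[303 261  53  39 189] [-0.053 -0.024] [0.046 0.055]
[332 264  20  11  60] [-0.029  0.05 ] [0.017 0.059]
```

```bash
python3 -m pendant '[[[1,0,0],[0,0,0]],[[2,0,0],[0,0,0]],[[0,0,-4],[0,0,0]],[[0,0,-5],[0,0,0]],[[0,0,-5],[0,0,0]],[[0,0,0],[0,0,11]],[[0,0,0],[0,0,0]]]' 0 2>&1 | tail -8
python3 -c "
from h import *
a=T(pan,[.035,-.115,.2]);print(a);go([a[0]-.08,a[1],.22],2.4)"
```

```text
out of range
[ 0.54273236 -0.3625214   0.2       ]
 t 34.67 shift [-23.22  -2.18 -14.03] rot [-0.  -0.2 43.9] | pos [ 0.6393 -0.2095  0.0805] q6 22.7 F [15.  19.6 -5.6]
```

```bash
python3 -m pendant '[[[1,0,0],[0,0,0]],[[2,0,0],[0,0,0]],[[0,0,-4],[0,0,0]],[[0,0,-5],[0,0,0]],[[0,0,-5],[0,0,0]],[[-5,-0.4,0],[0,0,0]],[[-5,-0.4,0],[0,0,0]],[[-5,-0.4,0],[0,0,0]],[[-5,-0.5,0],[0,0,0]],[[-6,-0.5,0],[0,0,0]],[[0,0,0],[0,0,0]]]' 0
python3 -m pendant '[[[0,0,0],[0,0,10]],[[0,0,0],[0,0,10]],[[0,0,0],[0,0,10]],[[0,0,0],[0,0,10]],[[0,0,0],[0,0,3.9]],[[0,0,0],[0,0,0]]]' 3.2
cat > lev.py <<'E'
from h import *
np.set_printoptions(precision=4,suppress=True)
def lev(c):
    im=c['color'].astype(int);r,g,b=im[...,0],im[...,1],im[...,2]
    A=np.array([.035,-.115])
    for n,m,z in [('yellow z100',(r>70)&(g>.72*r)&(b<.45*r),.1),('green z60',(g>50)&(g>1.6*r)&(g>1.5*b),.06)]:
        k,l,st,ce=cv2.connectedComponentsWithStats(m.astype(np.uint8))
        for i in range(1,k):
            if st[i,4]<25: continue
            P=np.array([inv(pan,atz(c,(x,y),z))[:2] for y,x in np.argwhere(l==i)])-A
            mm=P.mean(0)
            if np.hypot(*mm)>.12: continue
            u=np.linalg.svd(P-mm)[2][0];u*=np.sign(u@mm);w=np.array([-u[1],u[0]]);rr=np.hypot(*P.T)
            print(n,st[i],'mean',mm,'ang mean',np.rad2deg(np.arctan2(mm[1],mm[0])),'axis',np.rad2deg(np.arctan2(u[1],u[0])),'perp off',mm@w,'width',np.ptp((P-mm)@w),'r',rr.min(),rr.max())
E
python3 -c "
from lev import *
c=cap('wrist');pickle.dump(c,open('lv.pkl','wb'));lev(c)
s=manip.observe();print(inv(pan,s['ee_pos']))"
```

```text
time: 36.05
ee_pos: [0.4604, -0.3648, 0.2206]
tool_rot: [[0.693, 0.721, -0.001], [0.721, -0.693, -0.001], [-0.001, 0.0, -1.0]]
force: [0.6, -0.1, -1.0]
grip_width: -0.0002
grip_force: 0.0
time: 36.8
ee_pos: [0.4635, -0.3621, 0.2204]
tool_rot: [[0.999, 0.044, 0.0], [0.044, -0.999, -0.0], [0.0, 0.0, -1.0]]
force: [-1.0, 0.7, 0.6]
grip_width: 0.0322
grip_force: 0.0
yellow z100 [208   0   9   5  27] mean [0.024  0.0995] ang mean 76.41802958101918 axis 133.37088311773306 perp off -0.08576756992854247 width 0.0028962294163107282 r 0.10042667446023074 0.10479656977953955
yellow z100 [195   7  10  13  66] mean [0.0102 0.1006] ang mean 84.21217628324797 axis 46.69293726661359 perp off 0.06155387889756627 width 0.007270508020082286 r 0.09811397110179802 0.10544036303496428
yellow z100 [289  76  31  32 543] mean [0.0316 0.0001] ang mean 0.09838294168005801 axis -1.9742241629459454 perp off 0.0011414087189167818 width 0.016392629369706577 r 0.02041615371460446 0.04325900270086935
yellow z100 [265 153  19  52 899] mean [-0.039  -0.0364] ang mean -136.93964766851832 axis -135.1402673126828 perp off -0.001675884711245864 width 0.01640381995302327 r 0.030067934021499532 0.07833271020725559
green z60 [217 173  13  14  91] mean [-0.0851 -0.0058] ang mean -176.08685007687504 axis -174.60073155237225 perp off -0.0022134361285183865 width 0.006983959191412618 r 0.07773872667541136 0.09298393427238269
[-0.0227 -0.1695  0.2204]
```

```bash
python3 -c "
from h import *
a=np.deg2rad(-136.5);go(T(pan,[.035+.055*np.cos(a),-.115+.055*np.sin(a),.08]),1.2)"
```

```text
t 36.85 shift [ 2.43  0.13 14.04] rot [ 0.  -0.   1.4] | pos [ 0.4634 -0.3621  0.2204] q6 46.5 F [-0.6  0.2  0.8]
```

```bash
python3 -m pendant '[[[1.2,0.1,0],[0,0,1.4]],[[1.2,0,3],[0,0,0]],[[0,0,4],[0,0,0]],[[0,0,4],[0,0,0]],[[0,0,2],[0,0,0]],[[0,0,1],[0,0,0]],[[0,0,0],[0,0,0]]]' 3.2
python3 -m pendant '[[[0,0,0],[0,0,0]],[[0,0,0],[0,0,0]],[[0.05,-0.77,0],[0,0,8]],[[0.05,-0.77,0],[0,0,8]],[[0.05,-0.77,0],[0,0,8]],[[0.05,-0.77,0],[0,0,8]],[[0.04,-0.58,0],[0,0,6]],[[0,0,0],[0,0,0]]]' 2.2
python3 -c "
from lev import *
c=cap('wrist');lev(c)
p=inv(pan,manip.observe()['ee_pos'])-[.035,-.115,0];print(p,np.hypot(p[0],p[1]),np.rad2deg(np.arctan2(p[1],p[0])))"
```

```text
time: 37.72
ee_pos: [0.4869, -0.3628, 0.08]
tool_rot: [[1.0, 0.018, -0.0], [0.018, -1.0, 0.0], [-0.0, -0.0, -1.0]]
force: [-0.2, 0.1, -0.3]
grip_width: 0.0319
grip_force: 0.0
time: 38.72
ee_pos: [0.498, -0.3287, 0.0809]
tool_rot: [[0.8, -0.601, 0.001], [-0.601, -0.8, -0.001], [0.001, -0.0, -1.0]]
force: [0.1, -0.1, -0.4]
grip_width: 0.0218
grip_force: 0.0
yellow z100 [  46   39   43   56 2087] mean [0.0359 0.0864] ang mean 67.42999359154528 axis 2.2066029038853805 perp off 0.08493633137682931 width 0.017096246114519206 r 0.08267444063450884 0.10429368879145617
yellow z100 [ 263   68   40   56 1742] mean [0.0345 0.0001] ang mean 0.21479289299244037 axis -1.946112621805624 perp off 0.0012992049519091984 width 0.013693857175950024 r 0.02440111454242151 0.04455234891645965
yellow z100 [244 141  61  42 677] mean [0.0106 0.0009] ang mean 4.9069639697032414 axis -84.09311171776253 perp off 0.010643104183005616 width 0.017201378101999187 r 0.011228254155137727 0.01646398429298409
yellow z100 [ 258  238   38   91 3036] mean [-0.0517 -0.008 ] ang mean -171.17400996556248 axis -171.81752055820573 perp off 0.0005873890437278045 width 0.018214337176267477 r 0.02866606626231422 0.07884185787667726
[-0.0557 -0.0066  0.0808] 0.056070458746568894 -173.28699756166523
```

```bash
python3 -m pendant '[[[0.01,-0.3,0],[0,0,3]],[[0,0,0],[0,0,0]],[[0,0.2,0],[0,0,0]],[[0,0,-3],[0,0,0]],[[0,0,-5],[0,0,0]],[[0,0,-5],[0,0,0]],[[-1.5,0,0],[0,0,0]],[[0,0,0],[0,0,0]]]'
python3 -c "
from lev import *
c=cap('wrist');lev(c)
u,v=proj(c,[T(pan,[-.03,-.11,.08])])[0].astype(int);print(u,v)
im=c['color'][max(v-80,0):v+80,max(u-100,0):u+100,::-1];cv2.imwrite('pics/z1.png',cv2.resize(im,(400,320),interpolation=cv2.INTER_CUBIC))
c=cap('side');im=c['color'][120:400,180:420,::-1];cv2.imwrite('pics/z2.png',cv2.resize(im,(400,466)))
pickle.dump(c,open('sd.pkl','wb'))"
```

```text
time: 39.78
ee_pos: [0.4858, -0.3176, 0.2102]
tool_rot: [[0.767, -0.642, -0.0], [-0.642, -0.767, 0.0], [-0.001, -0.0, -1.0]]
force: [-0.1, -0.9, -0.7]
grip_width: 0.0221
grip_force: 0.0
yellow z100 [133  59  24  31 651] mean [0.0349 0.1041] ang mean 71.46923456981605 axis 2.803093762453007 perp off 0.10227709467657123 width 0.019323474319486948 r 0.09837134800508789 0.1213743659337062
yellow z100 [264  69  22  32 590] mean [ 0.0331 -0.0015] ang mean -2.649510729439202 axis 0.18301863203909519 perp off -0.001637756987183996 width 0.016595607319754416 r 0.022052677927448455 0.04505392396561968
yellow z100 [257 112  23  11  36] mean [0.0094 0.0043] ang mean 24.701878061871074 axis 110.07976173089186 perp off -0.010267141299735324 width 0.0050432710639194064 r 0.010783819198014948 0.012599656947125221
yellow z100 [264 163  20  55 953] mean [-0.0534 -0.0059] ang mean -173.7269283602497 axis -174.19692473374542 perp off 0.00044076061805953395 width 0.0162583830618079 r 0.030231119937290767 0.08026681695232095
261 194
```

```bash
python3 -c "
import cv2,numpy as np
a=cv2.imread('pics/z1.png');b=cv2.imread('pics/z2.png');p=np.zeros((466,400,3),np.uint8);p[:320]=a
cv2.imwrite('pics/z.png',np.hstack([p,b]))"
```

```text
(no output)
```

View pics/z.png

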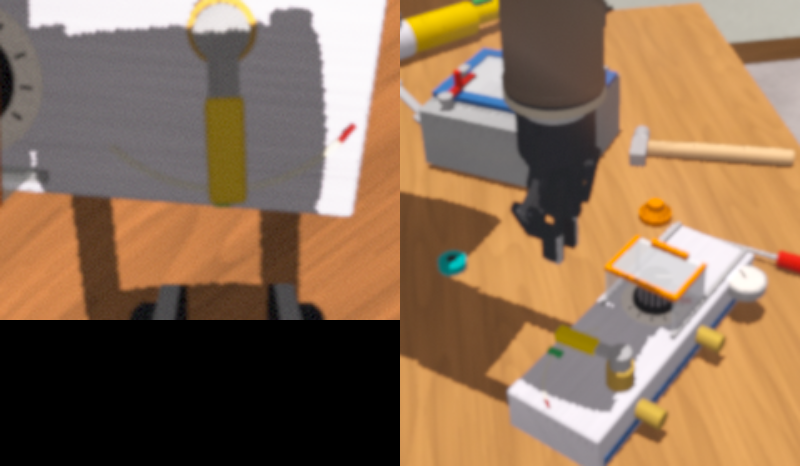

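```bash
python3 -m pendant '[[[-4,0,-2],[0,0,0]],[[-4,0,-2],[0,0,0]],[[-2,0,-2],[0,0,0]],[[0,0,0],[0,0,0]],[[0,0,0],[0,0,0]]]'
sed -i 's/<25/<10/' lev.py
python3 -c "
from lev import *
for n in ['wrist','side','top']:
    print(n);lev(cap(n))"
```

```text
time: 40.5
ee_pos: [0.4106, -0.2544, 0.2695]
tool_rot: [[0.767, -0.642, -0.0], [-0.642, -0.767, 0.0], [-0.0, 0.0, -1.0]]
force: [0.9, -0.7, -0.7]
grip_width: 0.0222
grip_force: 0.0
wrist
yellow z100 [266   0  18   7  91] mean [ 0.0121 -0.0034] ang mean -15.826689518895787 axis -91.17237105440348 perp off 0.012192267454749673 width 0.005158467098502593 r 0.01077165139338725 0.017565349786543102
yellow z100 [258  23   6  19  57] mean [-0.0147  0.0095] ang mean 147.19943985018344 axis -157.77855179628153 perp off -0.01431251416686752 width 0.00417746949713381 r 0.013613875904923007 0.022261279734189822
yellow z100 [281  23   6  17  51] mean [-0.0122 -0.0124] ang mean -134.46445182973162 axis 166.32031792213692 perp off 0.014973805363698653 width 0.0036324821478211956 r 0.014395983234995718 0.021641875435280296
yellow z100 [265  54  18  53 826] mean [-0.0547 -0.0057] ang mean -174.09241813721823 axis -174.3581276263189 perp off 0.00025483143736081495 width 0.016118583247379446 r 0.03218819161404549 0.0801786831034403
green z60 [270 107   5  14  66] mean [-0.0875 -0.006 ] ang mean -176.06
[... 1297 characters left out ...]
839134361 width 0.00793075358060972 r 0.09699997813962287 0.1062048871312548
yellow z100 [376 348   8   3  11] mean [0.1132 0.028 ] ang mean 13.900194733091151 axis 33.15982788531573 perp off -0.03846973302854247 width 0.00449929179431559 r 0.11111727314862782 0.12269230489601345
yellow z100 [322 361  19  17 222] mean [ 0.0652 -0.0524] ang mean -38.78196694990543 axis -19.92737394920624 perp off -0.027013174118776573 width 0.029022013919167897 r 0.06608667735072533 0.10174764524599793
green z60 [268 328   9   6  22] mean [-0.0879 -0.0073] ang mean -175.26218012809363 axis 178.10271094040792 perp off 0.010195376795821548 width 0.006233746362445653 r 0.07907320130379232 0.09627525053102864
top
```

```bash
python3 -m pendant '[[[4,0,2],[0,0,0]],[[4,0,2],[0,0,0]],[[3.5,0,2],[0,0,0]],[[0,0,5],[0,0,0]],[[0,0,4],[0,0,0]],[[0,0,3],[0,0,0]],[[0,0,1],[0,0,0]],[[0,0,0],[0,0,0]]]' 2.7
python3 -m pendant '[[[0,0,0],[0,0,0]],[[0,0,0],[0,0,0]],[[0,-0.2,0],[0,0,0]],[[0,-0.16,0],[0,0,1.6]],[[0,0,0],[0,0,0]],[[0,0.2,0],[0,0,0]],[[0,0,-3],[0,0,0]],[[0,0,-5],[0,0,0]],[[-4,0,-6],[0,0,0]],[[-4,0,-3],[0,0,0]],[[-4,0,-2],[0,0,0]],[[0,0,0],[0,0,0]]]' 2.2
python3 -c "
from lev import *
lev(cap('wrist'));s=manip.observe();print(s['ee_pos'],s['time'])"
```

```text
time: 41.65
ee_pos: [0.4981, -0.3278, 0.0798]
tool_rot: [[0.766, -0.642, -0.001], [-0.642, -0.766, 0.001], [-0.001, 0.0, -1.0]]
force: [0.8, -0.5, 0.9]
grip_width: 0.0271
grip_force: 0.0
time: 43.15
ee_pos: [0.4121, -0.2493, 0.2639]
tool_rot: [[0.749, -0.663, 0.001], [-0.663, -0.749, -0.001], [0.002, -0.0, -1.0]]
force: [1.5, 0.6, 0.5]
grip_width: 0.0217
grip_force: 0.0
yellow z100 [277   0   7   3  15] mean [ 0.01   -0.0082] ang mean -39.135035372264305 axis -98.1799243344944 perp off 0.011106185526620157 width 0.0019164942544956415 r 0.011530896830236921 0.014802854684320067
yellow z100 [258  19   6  20  61] mean [-0.0144  0.0099] ang mean 145.56708329901693 axis -160.28271296434886 perp off -0.014164690236649255 width 0.004182457598581437 r 0.013431207565915631 0.02254336049550562
yellow z100 [281  19   6  19  54] mean [-0.0129 -0.0122] ang mean -136.59103805016179 axis 166.81610522388334 perp off 0.014781519739763953 width 0.003385934030941821 r 0.01432762130052081 0.022552035481232503
yellow z100 [265  50  18  54 865] mean [-0.0549 -0.0039] ang mean -175.9618775002932 axis -176.49629132059707 perp off 0.0005130599593170191 width 0.016045554454627735 r 0.03148449197724553 0.07945018466039026
green z60 [272 105   5  13  65] mean [-0.0863 -0.0056] ang mean -176.30774856788346 axis -177.8789478192849 perp off 0.0023712971984455257 width 0.004558676825382064 r 0.07998478094729052 0.09307567164948079
[ 0.4131 -0.2502  0.2632] 43.2
```

```bash
python3 -c "
from bench import manip
print(manip.hand_in())"
```

```text
the job is handed in; nothing more can be done
None
```

The job is handed in after about 43 s of robot time, no verdict returned: the gear and bearing (the only loose parts I found) are in the box, the lid is shut and hooked in its catch, the knob pointer is within about 1° of the red mark with the guard then pushed to its end stop, and the lever was swung last to within about half a degree of the green mark.

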